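# Open the grain moisture meter for cleaning

## Task

Open the moisture meter up for cleaning: unclip the cover of its measuring cell by squeezing the spring tab in while you lift that edge, tip it up and ease it out of its slots without forcing it, and lay it gently, right way up, flat on the floor of the shallow steel tray. Also pull the meter's sample drawer out to its stop. Do not crush the tab or drop the cover, and leave the calculator, the pocket hygrometer, the brush and the pen where they lie.

Things in the scene. Friction and masses are not known exactly. Their poses are not given: they have to be found in the camera images.
- meter: Bench grain moisture meter, white, 230 mm deep (x), 270 wide (y), fixed. Origin: on the bench under its front face, in line with the cover; x to its back, y to its left, z up. Right part (y -70 to 65 mm): low deck 120 high, cell cover set into it, drawer below. Left part: sloped key panel at the front, up to 170 high, behind it (x over 85) a black tower and hopper, 250 high.
- deck_opening (a point): Middle of the deck's opening that the cover closes, at deck height: meter (90, 0, 120) mm. The opening is 110 mm (x) by 86 (y): x 35 to 145, y -43 to 43 of the meter; the deck plate round it is 5 mm thick. The cover has about 1.5 mm of play in it.
- cover: Loose grey plastic cover of the cell, 106 mm (x) by 83 (y), about 110 g, axes as the meter's while in place. Origin: middle, at the foot of its two skirts, at meter (89.5, 0, 99) mm. Plate z 17 to 22 mm, its top 1 mm over the deck in place; skirts under it at y +-33, x -34 to 36, on which it stands flat. Spring tab in the -x (front) edge, thumb rib behind the tab, lugs at the +x edge.
- cover_rib (a point): Middle of the far (+x) face of the cover's rigid upright thumb rib, at cover (-17.5, 0, 31) mm; rib 5 mm thick (x), 40 wide (y), z 22 to 40. Pinching tab and rib together, the grip measures 34 mm outside with the tab relaxed and 28 with it fully in (only the tab moves); 15 to 25 N carries the cover.
- cover_lugs (a point): Line of two lugs (y +-25 mm, to x 64.5, z 11 to 15) that reach 9 mm under the deck at the cover's +x edge; at cover (53, 0, 15) mm, near the deck's edge. They keep this edge from rising straight up and break if wrenched with over 20 N: tab held in, turn the tab edge up about this line by 0.2 to 0.35 rad, so that the tab's foot clears the deck, draw the cover 15 mm to -x, then lift it off.
- tab: The cover's spring tab: upright leaf 30 mm wide, 4 thick. Origin: middle of its paddle's outer (-x) face, at cover (-51.5, 0, 31) mm relaxed; it reaches 9 mm above this point and 23 below. Its catch grips 3.5 mm under the deck's edge. It springs straight in (+x) by up to 6 mm to a stop: 6 N starts it, 14 N holds it fully in; under 4 mm the catch holds. Over 40 N crushes it.
- tray: Shallow steel tray, 200 mm (x) by 160 (y), fixed, open above; rim 22 mm high, walls and floor 4 mm thick. Origin: underside, middle. It stands on the robot's left or right; a wooden sieve of like size (frame 55 mm high, perforated sheet) stands on the other side.
- drawer (a joint): How far the meter's sample drawer is out, in m: 0 shut, 0.075 at its stop. It slides to the meter's -x with about 2 N of friction and stays where it is left. Front panel 120 mm wide, z 23 to 101 mm, its face at meter x -10 mm when shut.
- drawer_handle (a point): Middle of the drawer's steel bar handle: bar 11 mm thick, 80 long along the meter's y, 85 mm above the bench, 35 mm in front of the panel (gap behind the bar 29 mm, clear for 60 mm along y, open above and below); at meter (-45, 3, 85) mm with the drawer shut, and moves with it. Fingertips can go down behind the bar.
- calculator: Desk calculator, black, 78 x 140 x 14 mm, lying by the meter's left front. Origin: underside, middle. Not to be moved.
- hygrometer: White pocket hygrometer, 48 x 120 x 22 mm with a black probe cap, lying by the meter's right front. Origin: underside, middle. Not to be moved.
- brush: Cleaning brush with a handle, about 200 mm long, lying to the right of the meter. Not to be moved.
- pen: Pen, 9 mm thick, 150 mm long along its y, lying to the left of the meter. Origin: underside, middle. Not to be moved.
Not all that is in view belongs to the job. Several things have the shape of the cover; the one meant has the colours described above.

How it is judged:
By the outcome, as a careful person would: the job done as asked, in the order asked, and still so for the second after the job is handed in, with the robot touching nothing.
It also fails if it takes over 59 s, if anything falls off the work surface, if the arm or the gripper's body presses on something with over 40 N, if the wrist force passes 120 N, or if a joint passes its speed limit or range.

## Robot

A 6-joint arm with a two-finger parallel gripper is mounted at the origin on the work surface. World frame = base frame: x ahead of the robot, y to its left, z up, the work surface at z = 0. Lengths are in mm, angles in rad, forces in N, time in s.
With the tool pointing down it reaches from about 275 to 750 mm from the base axis. Payload 10.2 kg.
Tool frame: the origin (TCP) lies between the finger pads; the fingertips stand 17 mm ahead of it and the grasp point (between the pads) lies 2 mm behind it (tips_ahead is the distance from the TCP to the fingertips, in mm); z points along the fingers, y is the line along which they close (so a half turn about z gives the same grasp; the last joint's range is limited). The gripper opens to 85 mm and grips with 20 to 120 N. Pads are 22 mm wide; open, the fingers measure 114 mm over their backs; the gripper's body (76 mm by 85 mm) begins 54 mm behind the grasp point. The pads swing forward as they close: fully open they stand 13 mm farther back than shut.
Start: joints at [-1.538, 0.313, 1.498, -0, 1.331, -0.223], TCP at [132.822, -507.927, 209.294] pointing down, gripper open.
Joint ranges: [-2.94, 2.94], [-0.97, 2.17], [0.19, 2.56], [-1.23, 4.37], [0.02, 3.11], [-2.88, 2.88]. Speed limits (rad/s): [2.39, 2.39, 3.01, 3.14, 3.14, 3.14].

## Interface

Orientations are given as a unit quaternion [w, x, y, z].
In Python, from rig import sense, capture, finish_job, boxes_of, tips_ahead gives the robot as it stands.
- The arm moves only by the tool drive_tool, never from a script. Its argument "commands" is text: rows parted by semicolons, each of 7 numbers parted by spaces: the shift along the world's x, y, z in units of 0.1 m (1.0 is 0.1 m), then the turn, a rotation vector about the world's x, y, z in units of pi/4 rad (1.0 is pi/4 rad), then the opening in per cent of the stroke, from 0 (shut) to 100 (fully open). A call has 1 to 20 rows; each row shifts and turns the commanded pose from where the row before left it; what a row does not reach is not made up. A row lasts 1/12 s, in which the tool goes at most 41.7 mm and 7.16 degrees, less where a joint would pass 70% of its speed; a pose out of reach is approached as far as the arm can. A call with a number of a shift or a turn outside -1 to 1 is refused whole. A call with a gripper value outside its range is refused whole. The fingers move at their own pace and stop on an object; "force" is the grip in N (left out, the last holds). Time passes only in rows, so rows that do not move let the fingers close. It gives the time, the measured TCP pose, the force, the opening and the grip force at its end, in the units of the state.
- sense(): the state, without advancing time (a new reading comes with each control period).
- capture(name): name is "scene" or "side" or "wrist"; returns a dict with "pixels" (400x640x3 uint8, blue, green, red), "fov_y" (degrees; the focal length in pixels is half the picture's height over the tangent of half this angle, whatever the lens; pixels are square), "cx", "cy" (the principal point, pixels), "k1" (the pictures are not rectified: a ray, as slopes to the right and down, at radius r is drawn at 1 + k1 r^2 times it, then the intrinsics apply), "position" and "attitude" of the camera in the world; the wrist camera has in their place "tool_from_camera" (4x4, takes a point from camera to tool coordinates, whose origin is the TCP and whose axes are the flange's). Camera axes: x right, y down, z forward; pixel columns grow to the right and rows downward; lengths in mm; the calibration is good to about 2 mm. A picture is of the moment at which its call begins: read the wrist's pose just before it. There is no depth.
- finish_job(): hands the job in; it is judged then, once.
Trained networks look in a picture, given as the dict that the camera call returned (one of the last four; its "shot" number tells which), for a name from the list of things; names that differ only in an ending like _2 or _b are one class to them, and where a whole thing is asked for, a point or a joint stands for the part that bears it (a point fixed in the world has none). Each returns a list of dicts, best first, with "confidence" (0 to 1); they miss things now and then, are a little off and sometimes report something else, mostly with a low value. They report only what shows in the picture. A call takes as long as a camera call. They do not tell look-alikes from the thing itself.
- boxes_of(picture, name): "position" ([column, row] in pixels, amid what is visible of it).
The state is a dict: "time_s": time; "joints": joint angles; "dq": joint speeds; "tau": joint torques, N m; "eef_pos": TCP position; "ee_rot": TCP orientation; "force": force on the tool from outside, world axes, zero at the start; "wrist_torque": the same for the moment, N m; "grip_width": opening from 0.0 (shut) to 1.0 (fully open); "grip_force": force on a finger pad.
Only numpy, scipy, OpenCV 4.12 (cv2) and the standard library are available. Lean on these libraries where they do the work, as an engineer would, in place of code of your own. Each camera call takes 0.05 s, during which the arm holds its last target. There are 200 camera calls.

## Working session

There is one attempt and no reset: what is moved stays moved. The work goes in short steps, Python scripts to look and compute and a tool call to move; the robot and the scene stay as the last step left them, time stands still between calls to the robot, and variables do not carry over. Pictures are saved under pics/ and viewed, at most 10 in all, crops included, and the job is handed in when it is done.

Besides the shell and the picture viewer there is one more tool, called after "Request:" as name(argument=value, ...) on one line, values as JSON. drive_tool: Moves the arm, as the interface text tells. Shifts and turns lie within -1 to 1; 1 stands for 0.1 m of shift or pi/4 rad of turn. Its arguments: {"type":"object","properties":{"commands":{"type":"string"},"force":{"type":"number"}},"required":["commands"]}

```bash
mkdir -p pics; ls
cat > h.py <<'E'
import numpy as np, cv2
from scipy.spatial.transform import Rotation as R
from rig import sense, capture, finish_job, boxes_of, tips_ahead
def quat(q): return R.from_quat([q[1],q[2],q[3],q[0]])
def campose(p,s=None):
    if 'position' in p:
        a=np.array(p['attitude'],float)
        M=a if a.shape==(3,3) else quat(a).as_matrix()
        return M,np.array(p['position'],float)
    T=np.array(p['tool_from_camera']);Rt=quat(s['ee_rot']).as_matrix()
    return Rt@T[:3,:3],Rt@T[:3,3]+np.array(s['eef_pos'])
def f_of(p): return p['pixels'].shape[0]/2/np.tan(np.radians(p['fov_y'])/2)
def ray(p,uv,s=None):
    M,o=campose(p,s);f=f_of(p)
    d=np.array([(uv[0]-p['cx'])/f,(uv[1]-p['cy'])/f]);x=d.copy()
    for _ in range(20): x=d/(1+p['k1']*(x@x))
    return o,M@np.array([x[0],x[1],1])
def onz(p,uv,z,s=None):
    o,d=ray(p,uv,s);return o+d*(z-o[2])/d[2]
def proj(p,X,s=None):
    M,o=campose(p,s);c=(np.atleast_2d(X)-o)@M;x=c[:,:2]/c[:,2:]
    x=x*(1+p['k1']*(x**2).sum(1,keepdims=True));return x*f_of(p)+[p['cx'],p['cy']]
E
cat > a.py <<'E'
from h import *
s=sense();print({k:s[k] for k in('time_s','eef_pos','ee_rot','grip_width','force')},tips_ahead if not callable(tips_ahead) else tips_ahead())
for n in('scene','side'):
    p=capture(n);cv2.imwrite(f'pics/{n}0.png',p['pixels'])
    print(n,p['fov_y'],p['k1'],p.get('position'),p.get('attitude'))
    for t in('meter','cover','tab','tray','drawer_handle','drawer','calculator','hygrometer','brush','pen','cover_rib'):
        print(t,[([round(v) for v in b['position']],round(b['confidence'],2)) for b in boxes_of(p,t)[:5]])
E
python3 a.py
```

```text
pics
{'time_s': 0.0, 'eef_pos': array([ 132.81364077, -507.632423  ,  208.72864601]), 'ee_rot': array([-6.53228723e-04,  9.91830034e-01,  1.27564703e-01,  5.10949979e-05]), 'grip_width': 0.9991842194155529, 'force': array([1.47463143, 0.24695536, 0.57307703])} 17.0
scene 47.50473179932219 -0.08927299032581439 [1239.91957198  682.07161179 1080.07534705] [-0.14215089  0.35517201  0.85601651 -0.34768045]
meter [([298, 237], 0.92)]
cover [([355, 184], 0.86), ([275, 200], 0.75)]
tab [([278, 200], 0.4)]
tray [([445, 258], 0.77)]
drawer_handle [([307, 179], 0.63)]
drawer []
calculator [([399, 216], 0.88), ([445, 256], 0.48)]
hygrometer [([310, 158], 0.65)]
brush [([242, 171], 0.66), ([309, 160], 0.39)]
pen [([384, 288], 0.7)]
cover_rib [([356, 187], 0.96), ([275, 203], 0.93)]
side 44.557451787434836 -0.012390183192785401 [147.83588088 582.11651465 972.73242182] [ 0.09744277 -0.30292974  0.89402093 -0.3153808 ]
meter []
cover [([304, 150], 0.92), ([390, 251], 0.65)]
tab [([321, 154], 0.45), ([386, 129], 0.26)]
tray [([269, 368], 0.89)]
drawer_handle [([336, 178], 0.76), ([429, 193], 0.36)]
drawer [([341, 178], 0.62)]
calculator [([345, 307], 0.56), ([308, 154], 0.29)]
hygrometer [([430, 193], 0.87), ([271, 367], 0.49)]
brush [([386, 128], 0.8)]
pen [([213, 302], 0.73)]
cover_rib [([306, 152], 0.95), ([388, 248], 0.7)]
```

Run:
```python
import cv2,numpy as np
a=cv2.imread('pics/scene0.png')[100:340,180:520];b=cv2.imread('pics/side0.png')
a=cv2.resize(a,(800,565),interpolation=3)
cv2.imwrite('pics/s1.png',a);cv2.imwrite('pics/s2.png',cv2.resize(b[60:400,120:520],(700,595),interpolation=3))
```

```text
(no output)
```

View pics/s1.png

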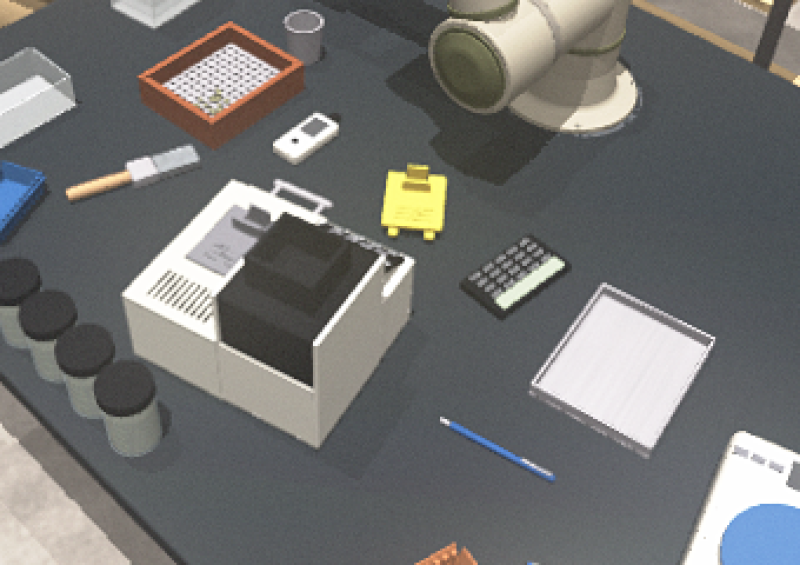

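View pics/s2.png

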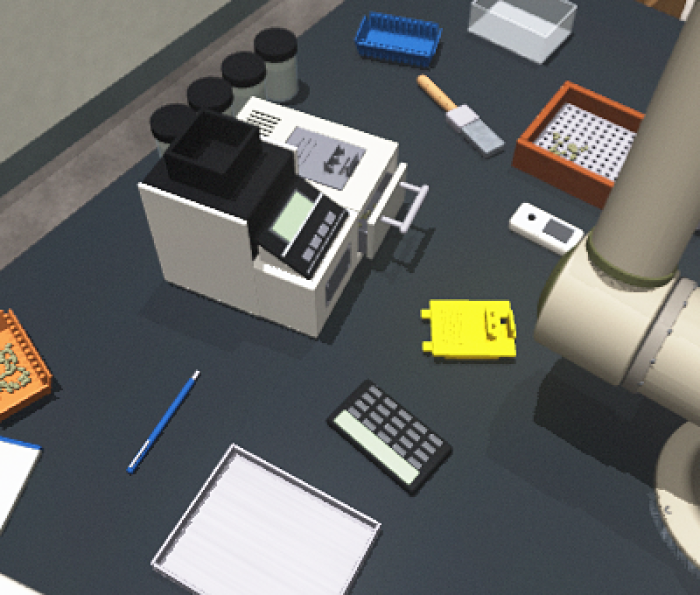

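The grey cover in the meter's deck, at scene (275,200) / side (304,150), is the one meant. The yellow one at scene (355,184) / side (390,251) is a look-alike lying loose on the bench. The tray is on the left at scene (445,258), with the sieve on the right.

```bash
cat > b.py <<'E'
from h import *
from scipy.optimize import least_squares
P=[capture('scene'),capture('side')]
S=lambda u,v:(180+u/2.353,100+v/2.354)
D=lambda u,v:(120+u/1.75,60+v/1.75)
obs=[(0,S(232,181),(0,-70,120)),(0,S(125,296),(230,-70,120)),(0,S(318,445),(230,200,0)),(0,S(132,353),(230,-70,0)),(0,S(217,313),(230,65,120)),
(1,D(398,150),(0,-70,120)),(1,D(250,98),(230,-70,120)),(1,D(165,283),(230,200,0)),(1,D(320,333),(0,200,0))]
def W(q,X): c,s=np.cos(q[2]),np.sin(q[2]);return np.array([q[0]+c*X[0]-s*X[1],q[1]+s*X[0]+c*X[1],X[2]])
def r(q,o): return np.concatenate([(proj(P[i],W(q,X))[0]-uv) for i,uv,X in o])
for y0 in(-1,0,1):
    f=least_squares(r,[450,-150,y0],args=(obs,),loss='soft_l1');print(f.x,f.cost,np.round(r(f.x,obs).reshape(-1,2),1).tolist())
tr=[(0,S(604,285)),(0,S(714,340)),(0,S(531,388)),(1,D(234,446)),(1,D(379,524)),(1,D(153,562))]
for i,uv in tr: print(i,onz(P[i],uv,22).round())
for i,n in((0,'scene'),(1,'side')):
    for t,z in(('tray',4),('cover',120),('drawer_handle',85),('calculator',10),('hygrometer',20),('brush',15),('pen',9)):
        for b in boxes_of(P[i],t)[:2]: print(n,t,onz(P[i],b['position'],z).round(),round(b['confidence'],2))
E
python3 b.py
```

```text
[587.25374484 -54.51245444 471.48877268] 22.171602500481256 [[-0.3, -1.9], [-1.0, -1.8], [0.5, 1.0], [1.5, 0.2], [-0.2, 10.6], [-0.1, -4.5], [0.3, -0.9], [1.4, 0.4], [-0.7, 4.4]]
[ 5.87253742e+02 -5.45124481e+01  2.49874604e-01] 22.171602500467504 [[-0.3, -1.9], [-1.0, -1.8], [0.5, 1.0], [1.5, 0.2], [-0.2, 10.6], [-0.1, -4.5], [0.3, -0.9], [1.4, 0.4], [-0.7, 4.4]]
[587.25374205 -54.51244864  -6.0333107 ] 22.171602500468047 [[-0.3, -1.9], [-1.0, -1.8], [0.5, 1.0], [1.5, 0.2], [-0.2, 10.6], [-0.1, -4.5], [0.3, -0.9], [1.4, 0.4], [-0.7, 4.4]]
0 [333. 297.  22.]
0 [311. 450.  22.]
0 [532. 329.  22.]
1 [517. 323.  22.]
1 [326. 293.  22.]
1 [496. 476.  22.]
scene tray [419. 388.   4.] 0.9
scene cover [472.  69. 120.] 0.91
scene drawer_handle [543. -87.  85.] 0.68
scene drawer_handle [452. 236.  85.] 0.15
scene calculator [392. 198.  10.] 0.86
scene calculator [ 616. -126.   10.] 0.61
scene brush [ 609. -311.   15.] 0.78
scene pen [623. 363.   9.] 0.57
side tray [425. 382.   4.] 0.59
side cover [666. -40. 120.] 0.85
side cover [355.  75. 120.] 0.76
side drawer_handle [563. -36.  85.] 0.57
side calculator [383. 193.  10.] 0.65
side hygrometer [ 395. -187.   20.] 0.58
side brush [ 602. -308.   15.] 0.93
side pen [612. 354.   9.] 0.74
```

Request:
drive_tool(commands="0 0 0.35 0 0 0 100; 0 0 0.35 0 0 0 100; 0.28 0.27 0.06 0 0 0.125 100; 0.28 0.27 0.06 0 0 0.125 100; 0.28 0.27 0.06 0 0 0.125 100; 0.28 0.27 0.06 0 0 0.125 100; 0.28 0.27 0.06 0 0 0.125 100; 0.28 0.27 0.06 0 0 0.125 100; 0.28 0.27 0.06 0 0 0.125 100; 0.28 0.27 0.06 0 0 0.125 100; 0.28 0.27 0.06 0 0 0.125 100; 0.28 0.27 0.06 0 0 0.125 100; 0.28 0.27 0.06 0 0 0.125 100; 0.28 0.27 0.06 0 0 0.125 100; 0.28 0.27 0.06 0 0 0.125 100; 0.28 0.27 0.06 0 0 0.125 100; 0.28 0.27 0.06 0 0 0.125 100; 0.28 0.27 0.06 0 0 0.125 100; 0 0 0 0 0 0 100")

```text
time_s: 3.58
eef_pos: [583.9, -71.5, 374.7]
ee_rot: [-0.0, 0.607, 0.795, 0.001]
force: [-0.0, 0.3, -0.7]
grip_width: 1.001
grip_force: 0.0
```

```bash
cat > w.py <<'E'
from h import *
import sys
s=sense();p=capture('wrist');cv2.imwrite(f'pics/{sys.argv[1]}.png',p['pixels'])
print(s['time_s'],s['eef_pos'],s['ee_rot'],s['joints'].round(2),s['force'].round(1))
print(p['fov_y'],p['k1'],np.round(p['tool_from_camera'],3).tolist())
for t,z in(('cover',121),('tab',128),('cover_rib',135),('drawer_handle',85),('tray',4)):
    print(t,[(np.round(b['position'],1).tolist(),round(b['confidence'],2),onz(p,b['position'],z,s).round(1).tolist()) for b in boxes_of(p,t)[:3]])
E
python3 w.py w1
```

```text
3.5833 [583.94650838 -71.47504196 374.65582681] [-3.05248682e-04  6.06978294e-01  7.94718048e-01  6.93410511e-04] [-0.32  0.42  0.92  0.    1.8  -0.59] [-0.   0.3 -0.7]
66.4357955196338 -0.005454029555442511 [[-0.001, -0.96, -0.281, 71.529], [1.0, -0.001, -0.001, 0.237], [0.001, -0.281, 0.96, -164.907], [0.0, 0.0, 0.0, 1.0]]
cover [([214.9, 70.7], 0.81, [420.3, 9.9, 121.0]), ([394.9, 155.5], 0.62, [676.4, -32.2, 121.0])]
tab [([360.2, 152.8], 0.63, [628.4, -40.5, 128.0]), ([189.4, 82.5], 0.6, [394.0, -12.4, 128.0])]
cover_rib [([214.5, 66.2], 0.86, [423.9, 14.4, 135.0]), ([396.5, 156.7], 0.59, [675.3, -32.1, 135.0])]
drawer_handle [([315.5, 144.3], 0.82, [567.8, -49.8, 85.0])]
tray []
```

View pics/w1.png

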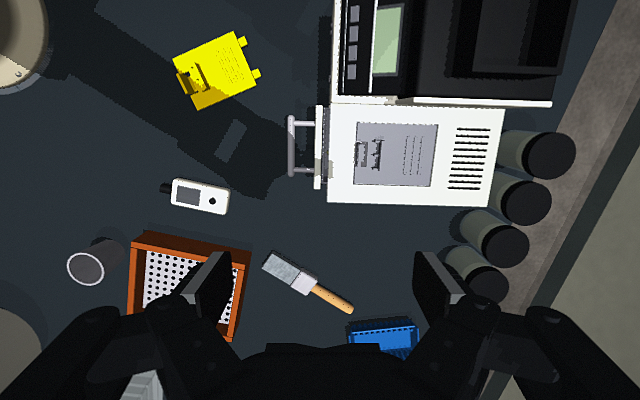

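Run:
```python
import cv2
a=cv2.imread('pics/w1.png')[95:220,280:510];cv2.imwrite('pics/w1c.png',cv2.resize(a,None,fx=3.4,fy=3.4,interpolation=2))
```

```text
(no output)
```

View pics/w1c.png

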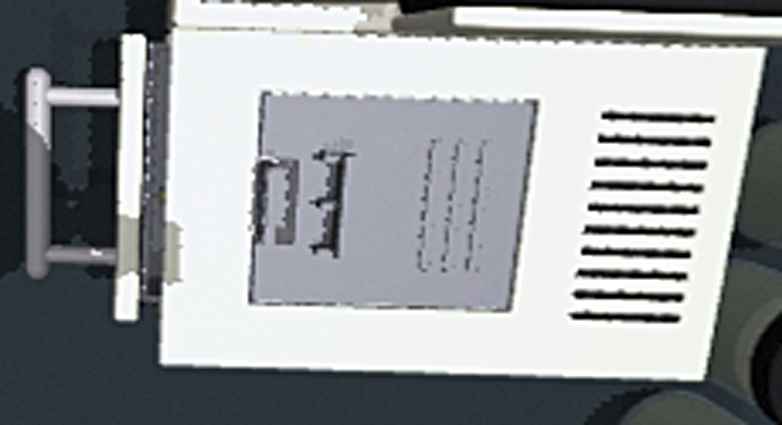

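The close crop shows the grey cover in the deck, with corners at crop (263,93), (538,99), (511,311) and (250,303). The tab is at about (262,200), the rib at (335,200) and the handle bar at x≈37.

```bash
cat > m.py <<'E'
from h import *
from scipy.optimize import least_squares
s=sense();p=capture('wrist')
C=lambda u,v:(280+u/3.4,95+v/3.4)
L=[((160,364),(0,-70,120)),((706,380),(230,-70,120)),((766,44),(230,65,120)),((263,93),(35,43,120)),((538,99),(145,43,120)),((511,311),(145,-43,120)),((250,303),(35,-43,120))]
def W(q,X):
    c,sn=np.cos(q[2]),np.sin(q[2]);X=np.asarray(X,float);return np.array([q[0]+c*X[0]-sn*X[1],q[1]+sn*X[0]+c*X[1],X[2]])
r=lambda q:np.concatenate([proj(p,W(q,X),s)[0]-C(*u) for u,X in L])
f=least_squares(r,[587,-54,.25],loss='soft_l1');q=f.x;print(q,r(q).reshape(-1,2).round(1).tolist())
for n,u,z in(('tab top',(262,200),139),('rib top',(335,200),139),('barL',(37,80),90),('barR',(37,265),90),('panel',(130,40),101),('panelR',(126,320),101)):
    X=onz(p,C(*u),z,s);d=X[:2]-q[:2];c,sn=np.cos(q[2]),np.sin(q[2]);print(n,X.round(1),'meter',(c*d[0]+sn*d[1]).round(1),(-sn*d[0]+c*d[1]).round(1))
for n,X in(('tab',(38,0,130)),('rib far',(72,0,130)),('pinch mid',(55,0,130)),('lugs',(142.5,0,114)),('handle',(-45,3,85))):print(n,W(q,X).round(1))
E
python3 m.py
```

```text
[ 5.85634726e+02 -5.90114365e+01  2.26999399e-01] [[0.8, 0.1], [-0.6, -0.6], [-0.2, 0.7], [-0.6, -0.6], [0.6, -0.1], [0.5, 0.0], [-0.3, 0.4]]
tab top [619.8 -48.2 139. ] meter 35.7 2.8
rib top [647.1 -41.2 139. ] meter 63.9 3.6
barL [521.4 -28.6  90. ] meter -55.8 44.1
barR [ 538.9 -105.4   90. ] meter -56.0 -34.7
panel [555.3  -3.4 101. ] meter -17.0 61.0
panelR [ 582.5 -117.1  101. ] meter -16.1 -55.8
tab [622.7 -50.5 130. ]
rib far [655.8 -42.8 130. ]
pinch mid [639.2 -46.6 130. ]
lugs [724.5 -26.9 114. ]
handle [541.1 -66.2  85. ]
```

Request:
drive_tool(commands="0.072 0.032 -0.25 0 0 -0.0063 60;0.072 0.032 -0.25 0 0 -0.0063 60;0.072 0.032 -0.25 0 0 -0.0063 60;0.072 0.032 -0.25 0 0 -0.0063 60;0.072 0.032 -0.25 0 0 -0.0063 60;0.072 0.032 -0.25 0 0 -0.0063 60;0.072 0.032 -0.25 0 0 -0.0063 60;0.072 0.032 -0.25 0 0 -0.0063 60;0 0 0 0 0 0 60", force=22)

```text
time_s: 4.68
eef_pos: [636.7, -50.2, 170.2]
ee_rot: [-0.004, 0.627, 0.779, -0.002]
force: [-0.8, -0.2, -0.9]
grip_width: 0.603
grip_force: 0.0
```

```bash
python3 w.py w2; python3 -c "
from rig import *
print(tips_ahead() if callable(tips_ahead) else tips_ahead)
import cv2;a=cv2.imread('pics/w2.png');cv2.imwrite('pics/w2b.png',cv2.resize(a,(800,500)))"
```

```text
4.6833 [636.70502552 -50.15779769 170.21102156] [-0.00385735  0.62709421  0.77893217 -0.00162697] [-0.26  0.6   1.17  0.    1.38 -0.48] [-0.8 -0.2 -0.9]
66.4357955196338 -0.005454029555442511 [[-0.001, -0.96, -0.281, 71.541], [1.0, -0.001, -0.001, 0.223], [0.001, -0.281, 0.96, -164.908], [0.0, 0.0, 0.0, 1.0]]
cover [([81.5, 63.0], 0.6, [461.0, 16.2, 121.0])]
tab [([38.1, 86.6], 0.68, [438.6, -4.0, 128.0]), ([315.1, 197.8], 0.62, [628.7, -38.5, 128.0])]
cover_rib [([81.8, 63.6], 0.75, [471.8, 16.1, 135.0]), ([381.9, 197.2], 0.57, [672.8, -26.4, 135.0])]
drawer_handle [([235.1, 178.1], 0.64, [560.9, -48.2, 85.0])]
tray []
17.0
```

View pics/w2b.png

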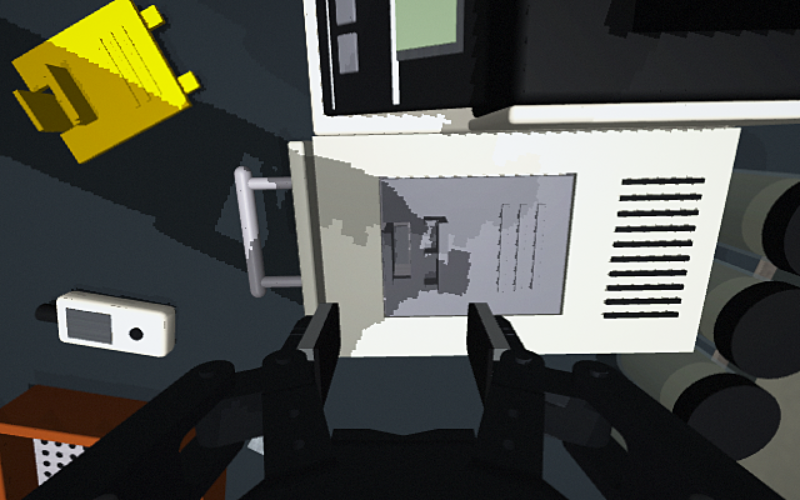

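The cover and opening show at (380..577, 174..317). The tab is at about (400,250) and the rib at (437,250). The fingers straddle them with a small offset, so I'll let the arm settle and refit.

Request:
drive_tool(commands="0 0 0 0 0 0 60;0 0 0 0 0 0 60")

```text
time_s: 5.15
eef_pos: [638.5, -50.5, 176.2]
ee_rot: [0.001, 0.627, 0.779, 0.0]
force: [0.3, 0.2, 0.7]
grip_width: 0.6
grip_force: 0.0
```

```bash
cat > m2.py <<'E'
from h import *
from scipy.optimize import least_squares
s=sense();p=capture('wrist')
print(s['eef_pos'],s['ee_rot'],s['dq'].round(3))
cv2.imwrite('pics/w3.png',p['pixels']);print('diff',np.abs(p['pixels'].astype(int)-cv2.imread('pics/w2.png')).mean())
C=lambda u,v:(u*.8,v*.8)
L=[((696,352),(230,-70,120)),((740,128),(230,65,120)),((380,177),(35,43,120)),((577,174),(145,43,120)),((562,315),(145,-43,120)),((383,317),(35,-43,120)),((322,356),(0,-70,120))]
def W(q,X):
    c,sn=np.cos(q[2]),np.sin(q[2]);X=np.asarray(X,float);return np.array([q[0]+c*X[0]-sn*X[1],q[1]+sn*X[0]+c*X[1],X[2]])
s2=dict(s);s2['eef_pos']=[636.705,-50.158,170.211];s2['ee_rot']=[-0.00385735,0.62709421,0.77893217,-0.00162697]
r=lambda q:np.concatenate([proj(p,W(q,X),s2)[0]-C(*u) for u,X in L])
f=least_squares(r,[587,-54,.25],loss='soft_l1');q=f.x;print(q,r(q).reshape(-1,2).round(1).tolist())
for n,X in(('pinch',(57.5,0,0)),('pinch+3',(57.5,3,0))):print(n,W(q,X).round(1))
for n,u,z in(('tab top out',(392,252),139),('rib top far',(447,252),139),('rib L',(437,217),139),('rib R',(437,284),139)):
    X=onz(p,C(*u),z,s2);d=X[:2]-q[:2];c,sn=np.cos(q[2]),np.sin(q[2]);print(n,X.round(1),'meter',(c*d[0]+sn*d[1]).round(1),(-sn*d[0]+c*d[1]).round(1))
E
python3 m2.py
```

```text
[638.51402727 -50.49326943 176.22650876] [6.06165986e-04 6.26730121e-01 7.79236118e-01 2.43220451e-04] [ 0.002  0.007  0.004  0.003 -0.004 -0.   ]
diff 15.585302083333334
[ 5.87981231e+02 -5.24149439e+01  2.32515609e-01] [[-3.0, -0.0], [0.3, 0.5], [-1.2, -0.5], [0.1, -0.9], [0.0, -0.0], [0.4, 0.3], [6.6, 0.4]]
pinch [643.9 -39.2   0. ]
pinch+3 [643.2 -36.2   0. ]
tab top out [628.  -38.2 139. ] meter 42.2 4.6
rib top far [656.7 -31.9 139. ] meter 71.6 4.1
rib L [647.  -14.6 139. ] meter 66.2 23.2
rib R [655.8 -50.8 139. ] meter 66.4 -14.1
```

Run:
```python
import cv2
a=cv2.imread('pics/w3.png')[90:300,225:600];cv2.imwrite('pics/w3c.png',cv2.resize(a,None,fx=2.13,fy=2.13,interpolation=2))
```

```text
(no output)
```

View pics/w3c.png

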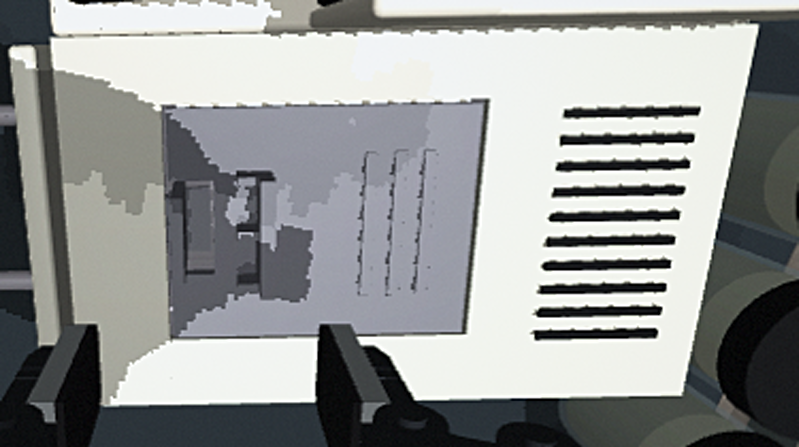

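Opening corners in this crop are (163,106), (490,99), (466,332) and (171,338). The tab is at x≈178 and the rib's far face at x≈262, both around row 230.

Run:
```python
exec(open('m2.py').read().split("C=lambda")[0])
C=lambda u,v:(225+u/2.13,90+v/2.13)
def W(q,X):
    c,sn=np.cos(q[2]),np.sin(q[2]);X=np.asarray(X,float);return np.array([q[0]+c*X[0]-sn*X[1],q[1]+sn*X[0]+c*X[1],X[2]])
L=[((684,396),(230,-70,120)),((757,24),(230,65,120)),((163,106),(35,43,120)),((490,99),(145,43,120)),((466,332),(145,-43,120)),((171,338),(35,-43,120)),((52,38),(0,65,120))]
r=lambda q:np.concatenate([proj(p,W(q,X),s)[0]-C(*u) for u,X in L])
f=least_squares(r,[587,-54,.25],loss='soft_l1');q=f.x;print(q,r(q).reshape(-1,2).round(1).tolist())
print(W(q,(57.5,0,0)))
for n,u,z in(('tab top',(185,228),139),('rib top far',(262,228),139),('rib L',(250,175),139),('rib R',(250,290),139),('tipL',(98,335),159),('tipR',(320,335),159)):
    X=onz(p,C(*u),z,s);d=X[:2]-q[:2];c,sn=np.cos(q[2]),np.sin(q[2]);print(n,X.round(1),'meter',(c*d[0]+sn*d[1]).round(1),(-sn*d[0]+c*d[1]).round(1))
d=s['eef_pos'][:2]-q[:2];print('tcp meter',c*d[0]+sn*d[1],-sn*d[0]+c*d[1])
```

```text
[638.4784137  -50.44048016 175.92989783] [4.08784047e-04 6.26713902e-01 7.79249310e-01 1.78220706e-04] [ 0.001  0.008  0.005 -0.    -0.002  0.   ]
diff 15.074583333333333
[ 5.88370005e+02 -5.24879496e+01  2.35239861e-01] [[-0.6, -0.5], [1.3, 0.1], [-0.8, -0.6], [0.5, -0.4], [0.6, 1.2], [-0.2, 1.0], [-0.4, 0.1]]
[644.28636654 -39.08606541   0.        ]
tab top [628.4 -37.3 139. ] meter 42.4 5.4
rib top far [652.6 -32.  139. ] meter 67.2 4.9
rib L [644.8 -16.  139. ] meter 63.4 22.3
rib R [653.8 -53.6 139. ] meter 63.3 -16.4
tipL [608.9 -70.6 159. ] meter 15.7 -22.3
tipR [675.  -56.1 159. ] meter 83.4 -23.7
tcp meter 49.20556272141821 -9.688000872937133
```

Request:
drive_tool(commands="0.02 0.038 0 0 0 0.008 75;0.019 0.038 0 0 0 0.008 75;0.019 0.038 0 0 0 0.008 75;0 0 -0.05 0 0 0 75;0 0 -0.05 0 0 0 75;0 0 -0.05 0 0 0 75;0 0 -0.05 0 0 0 75;0 0 -0.05 0 0 0 75;0 0 -0.03 0 0 0 75;0 0 0 0 0 0 75;0 0 0 0 0 0 75;0 0 0 0 0 0 75;0 0 0 0 0 0 75")

```text
time_s: 6.33
eef_pos: [644.4, -39.0, 147.6]
ee_rot: [0.0, 0.619, 0.785, 0.0]
force: [-0.2, -0.5, -0.9]
grip_width: 0.751
grip_force: 0.0
```

Run:
```python
from h import *
s=sense();p=capture('wrist');print(s['eef_pos'],s['ee_rot'],s['force'].round(1),s['dq'].round(3),p['cx'],p['cy'])
cv2.imwrite('pics/w4.png',p['pixels']);a=p['pixels'][100:320,200:520];cv2.imwrite('pics/w4c.png',cv2.resize(a,None,fx=2.5,fy=2.5,interpolation=2))
```

```text
[644.35019595 -38.96949257 147.64478236] [2.69270973e-04 6.19322399e-01 7.85136725e-01 1.30551470e-04] [-0.2 -0.5 -0.9] [-0.     0.001  0.    -0.001 -0.001  0.001] 322.302817569115 200.6020616293674
```

View pics/w4c.png

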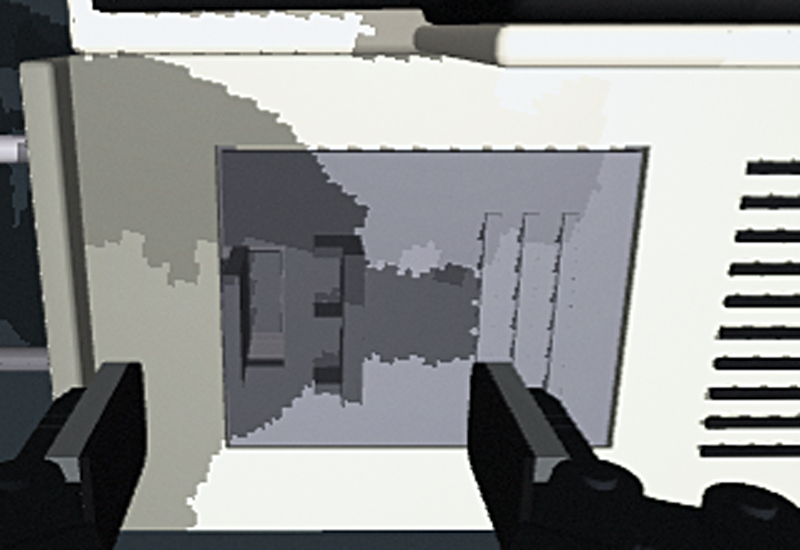

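The tab and rib are centred at about rows 306–315, but the fingertips show only from row 363 down. I'll check the tip height and offset from the fixed cameras.

Run:
```python
from h import *
s=sense();Rt=quat(s['ee_rot']).as_matrix();o=np.array(s['eef_pos']);ims=[]
for n in('scene','side'):
    p=capture(n);im=p['pixels'].copy()
    c=proj(p,o)[0].astype(int);x0=min(max(c[0]-50,0),540);y0=min(max(c[1]-55,0),300)
    k=4;cr=cv2.resize(im[y0:y0+110,x0:x0+100],None,fx=k,fy=k,interpolation=2)
    for X,col in((o,(0,0,255)),*[(o+Rt@[dx,dy,17],(0,255,0)) for dx in(-11,11) for dy in(-32,32)],*[(o+Rt@[dx,dy,-26],(255,0,255)) for dx in(-11,11) for dy in(-32,32)]):
        u=((proj(p,X)[0]+.5-[x0,y0])*k).astype(int);cv2.circle(cr,tuple(int(v) for v in u),3,col,-1)
    ims.append(cr)
cv2.imwrite('pics/m1.png',np.hstack(ims))
```

```text
(no output)
```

View pics/m1.png

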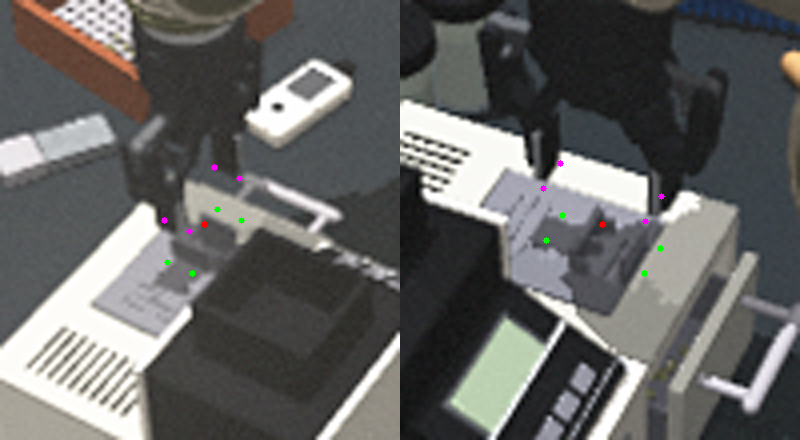

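Run:
```python
from h import *
s=sense();Rt=quat(s['ee_rot']).as_matrix();o=np.array(s['eef_pos']);P=[capture('scene'),capture('side')]
def off(p): 
    c=proj(p,o)[0].astype(int);return np.array([min(max(c[0]-50,0),540),min(max(c[1]-55,0),300)])
def tri(a,b):
    A=[];B=[]
    for p,u,dx in((P[0],a,0),(P[1],b,400)):
        oo,d=ray(p,(np.array(u)-[dx,0])/4-.5+off(p));d/=np.linalg.norm(d);M=np.eye(3)-np.outer(d,d);A.append(M);B.append(M@oo)
    X=np.linalg.lstsq(np.vstack(A),np.hstack(B),rcond=None)[0];return X
for n,a,b in(('mid',(205,203),(605,193)),('far finger tip',(178,232),(545,178)),('front tip',(232,176),(665,208))):
    X=tri(a,b);print(n,X.round(),'tool',(Rt.T@(X-o)).round())
```

```text
mid [644. -39. 171.] tool [  0.  -1. -24.]
far finger tip [678. -28. 173.] tool [  3.  35. -25.]
front tip [609. -49. 170.] tool [ -2. -36. -23.]
```

Triangulated, the fingertips really stand about 24 mm *behind* the reported TCP, at z≈171. The pictures override the 17 mm figure, so I'll descend another 40 mm.

Request:
drive_tool(commands="0 0 -0.05 0 0 0 75;0 0 -0.05 0 0 0 75;0 0 -0.05 0 0 0 75;0 0 -0.05 0 0 0 75;0 0 -0.05 0 0 0 75;0 0 -0.05 0 0 0 75;0 0 -0.03 0 0 0 75;0 0 -0.03 0 0 0 75;0 0 0 0 0 0 75;0 0 0 0 0 0 75;0 0 0 0 0 0 75")

```text
time_s: 7.5
eef_pos: [644.4, -38.9, 111.6]
ee_rot: [0.0, 0.619, 0.785, 0.0]
force: [-0.0, -0.6, -0.0]
grip_width: 0.748
grip_force: 0.0
```

Run:
```python
from h import *
s=sense();Rt=quat(s['ee_rot']).as_matrix();o=np.array(s['eef_pos']);ims=[]
print(o,s['force'])
p=capture('wrist');ims.append(cv2.resize(p['pixels'][130:290,240:400],(400,400),interpolation=2))
p=capture('side');c=proj(p,o+[0,0,24])[0].astype(int);ims.append(cv2.resize(p['pixels'][c[1]-40:c[1]+40,c[0]-40:c[0]+40],(400,400),interpolation=2))
cv2.imwrite('pics/m2.png',np.hstack(ims));print(c)
```

```text
[644.38272867 -38.94517828 111.56250822] [-0.01775306 -0.61236106 -0.04920075]
[313 149]
```

View pics/m2.png

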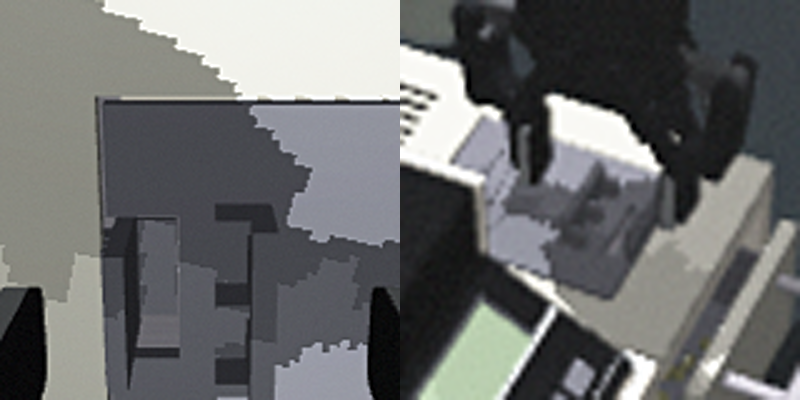

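The fingers straddle the tab and rib with no contact. The pads sit about 4 mm toward −y of the tab's centre, so I'll shift, go down 5 mm and close.

Request:
drive_tool(commands="-0.008 0.034 0 0 0 0 75;0 0 -0.03 0 0 0 75;0 0 -0.025 0 0 0 75;0 0 0 0 0 0 60;0 0 0 0 0 0 55;0 0 0 0 0 0 50;0 0 0 0 0 0 45;0 0 0 0 0 0 40;0 0 0 0 0 0 36;0 0 0 0 0 0 33;0 0 0 0 0 0 30;0 0 0 0 0 0 25;0 0 0 0 0 0 20;0 0 0 0 0 0 20", force=22)

```text
time_s: 8.77
eef_pos: [644.1, -35.6, 106.6]
ee_rot: [0.001, 0.619, 0.785, 0.001]
force: [3.1, 0.9, 5.5]
grip_width: 0.318
grip_force: 24.4
```

Request:
drive_tool(commands="0 0 0.017 -0.0059 0.0248 0 20;0 0 0.017 -0.0059 0.0248 0 20;0 0 0.017 -0.0059 0.0248 0 20;0 0 0.017 -0.0059 0.0248 0 20;0 0 0 0 0 0 20;0 0 0 0 0 0 20")

```text
time_s: 9.27
eef_pos: [643.4, -35.5, 112.3]
ee_rot: [-0.025, 0.619, 0.785, -0.031]
force: [-0.2, -0.0, 2.1]
grip_width: 0.318
grip_force: 23.9
```

Request:
drive_tool(commands="0.001 0 0.017 -0.0059 0.0248 0 20;0.001 0 0.017 -0.0059 0.0248 0 20;0.001 0 0.017 -0.0059 0.0248 0 20;0.001 0 0.017 -0.0059 0.0248 0 20;0.001 0.001 0.017 -0.0059 0.0248 0 20;0.002 0 0.017 -0.0059 0.0248 0 20;0.002 0.001 0.017 -0.0059 0.0248 0 20;0.002 0.001 0.017 -0.0059 0.0248 0 20;0.002 0.001 0.017 -0.0059 0.0248 0 20;0.002 0 0.017 -0.0059 0.0248 0 20;0 0 0 0 0 0 20;0 0 0 0 0 0 20;0 0 0 0 0 0 20")

```text
time_s: 10.35
eef_pos: [644.7, -35.1, 129.2]
ee_rot: [-0.087, 0.613, 0.778, -0.109]
force: [-1.0, 0.3, -1.3]
grip_width: 0.317
grip_force: 23.7
```

Request:
drive_tool(commands="-0.0195 -0.0047 0 0 0 0 20;-0.0195 -0.0047 0 0 0 0 20;-0.0195 -0.0047 0 0 0 0 20;-0.0195 -0.0047 0 0 0 0 20;0 0 0 0 0 0 20;0 0 0 0 0 0 20")

```text
time_s: 10.85
eef_pos: [636.8, -37.1, 129.8]
ee_rot: [-0.087, 0.613, 0.777, -0.11]
force: [-0.8, 0.3, 1.2]
grip_width: 0.32
grip_force: 23.7
```

Request:
drive_tool(commands="-0.0195 -0.0047 0 0 0 0 20;-0.0195 -0.0047 0 0 0 0 20;-0.0195 -0.0047 0 0 0 0 20;-0.0195 -0.0047 0 0 0 0 20;0 0 0 0 0 0 20;0 0 0 0 0 0 20")

```text
time_s: 11.35
eef_pos: [629.0, -38.9, 129.7]
ee_rot: [-0.087, 0.613, 0.777, -0.11]
force: [-1.6, -0.0, 1.9]
grip_width: 0.316
grip_force: 23.7
```

Request:
drive_tool(commands="-0.01 -0.0023 0 0 0 0 20;0 0 0.02 0 0 0 20;0 0 0.02 0 0 0 20;0 0 0.02 0 0 0 20;0 0 0.02 0 0 0 20;0 0 0.02 0 0 0 20;0 0 0 0 0 0 20;0 0 0 0 0 0 20")

```text
time_s: 12.02
eef_pos: [628.4, -39.1, 139.7]
ee_rot: [-0.087, 0.613, 0.777, -0.11]
force: [-0.3, -0.1, -1.3]
grip_width: 0.316
grip_force: 23.6
```

Request:
drive_tool(commands="0 0 0.06 0 0 0 20;0 0 0.1 0 0 0 20;0 0 0.14 0 0 0 20;0 0 0.16 0 0 0 20;0 0 0.16 0 0 0 20;0 0 0.16 0 0 0 20;0 0 0.12 0 0 0 20;0 0 0.1 0 0 0 20;-0.07 -0.016 0 0.0083 -0.0347 0 20;-0.12 -0.03 0 0.0083 -0.0347 0 20;-0.16 -0.04 0 0.0083 -0.0347 0 20;-0.16 -0.04 0 0.0083 -0.0347 0 20;-0.16 -0.04 0 0.0083 -0.0347 0 20;-0.16 -0.04 0 0.0083 -0.0347 0 20;-0.16 -0.04 0 0.0083 -0.0347 0 20;-0.14 -0.03 0 0.0083 -0.0347 0 20;-0.1 -0.02 0 0.0083 -0.0347 0 20;-0.07 -0.016 0 0.0083 -0.0347 0 20")

```text
time_s: 13.52
eef_pos: [497.4, -70.4, 240.4]
ee_rot: [0.001, 0.619, 0.785, 0.001]
force: [-0.3, -1.2, -1.2]
grip_width: 0.315
grip_force: 23.6
```

Request:
drive_tool(commands="-0.03 0.1 0 0 0 -0.0057 20;-0.05 0.18 0 0 0 -0.0057 20;-0.07 0.25 0 0 0 -0.0057 20;-0.07 0.27 0 0 0 -0.0057 20;-0.07 0.27 0 0 0 -0.0057 20;-0.07 0.27 0 0 0 -0.0057 20;-0.07 0.27 0 0 0 -0.0057 20;-0.07 0.27 0 0 0 -0.0057 20;-0.07 0.27 0 0 0 -0.0057 20;-0.07 0.27 0 0 0 -0.0057 20;-0.07 0.27 0 0 0 -0.0057 20;-0.07 0.27 0 0 0 -0.0057 20;-0.07 0.27 0 0 0 -0.0057 20;-0.07 0.27 0 0 0 -0.0057 20;-0.07 0.27 0 0 0 -0.0057 20;-0.07 0.25 0 0 0 -0.0057 20;-0.06 0.2 0 0 0 -0.0057 20;-0.04 0.12 0 0 0 -0.0057 20;0 0 0 0 0 0 20;0 0 0 0 0 0 20")

```text
time_s: 15.18
eef_pos: [381.9, 364.3, 239.7]
ee_rot: [-0.0, 0.65, 0.76, -0.0]
force: [-0.2, -0.3, -1.2]
grip_width: 0.321
grip_force: 23.6
```

Run:
```python
from h import *
s=sense();print(s['eef_pos'],s['ee_rot'],s['force'].round(1),s['joints'].round(2))
for n in('scene','side','wrist'):
    p=capture(n);cv2.imwrite(f'pics/t_{n}.png',p['pixels'])
    for t,z in(('tray',4),('cover',s['eef_pos'][2]+14)): print(n,t,[(np.round(b['position']).tolist(),round(b['confidence'],2),onz(p,b['position'],z,s).round().tolist()) for b in boxes_of(p,t)[:2]])
    # tray by brightness
    if n!='wrist':
        q=proj(p,np.array([416,387,4]))[0];g=cv2.cvtColor(p['pixels'],6);m=(g>120).astype(np.uint8)
        k,l,st,ce=cv2.connectedComponentsWithStats(m);i=l[int(q[1]),int(q[0])];print(i,st[i])
        if i:
            c=max(cv2.findContours((l==i).astype(np.uint8),0,2)[0],key=cv2.contourArea);h=cv2.approxPolyDP(cv2.convexHull(c),6,True)[:,0]
            print([(v.tolist(),onz(p,v,22).round().tolist()[:2],onz(p,v,4).round().tolist()[:2]) for v in h])
```

```text
[381.86383964 364.25873269 239.71923803] [-6.61506473e-05  6.49807752e-01  7.60098567e-01 -2.23206765e-04] [-0.2 -0.3 -1.2] [ 0.54  0.3   1.44 -0.    1.41  0.38]
scene tray [([447.0, 257.0], 0.8, [411.0, 392.0, 4.0])]
scene cover [([454.0, 195.0], 0.91, [425.0, 363.0, 254.0]), ([356.0, 185.0], 0.58, [576.0, 161.0, 254.0])]
100 [ 405  221   79   70 2844]
[([436, 221], [334.0, 295.0], [319.0, 289.0]), ([483, 243], [307.0, 446.0], [291.0, 442.0]), ([457, 290], [501.0, 481.0], [488.0, 477.0]), ([405, 262], [526.0, 321.0], [513.0, 315.0])]
side tray [([266.0, 370.0], 0.74, [426.0, 388.0, 4.0])]
side cover [([262.0, 320.0], 0.95, [410.0, 385.0, 254.0])]
845 [ 206  289  132  111 6979]
[([246, 289], [570.0, 289.0], [578.0, 284.0]), ([337, 359], [326.0, 292.0], [329.0, 287.0]), ([312, 399], [318.0, 381.0], [321.0, 377.0]), ([234, 399], [433.0, 469.0], [439.0, 467.0]), ([206, 382], [497.0, 479.0], [503.0, 477.0]), ([226, 308], [573.0, 347.0], [581.0, 342.0])]
wrist tray [([348.0, 135.0], 0.8, [407.0, 410.0, 4.0])]
wrist cover [([385.0, 231.0], 0.82, [413.0, 380.0, 254.0])]
```

Request:
drive_tool(commands="-0.01 0.08 -0.08 0 0 0 20;-0.01 0.09 -0.12 0 0 0 20;0 0 -0.15 0 0 0 20;0 0 -0.17 0 0 0 20;0 0 -0.17 0 0 0 20;0 0 -0.17 0 0 0 20;0 0 -0.17 0 0 0 20;0 0 -0.17 0 0 0 20;0 0 -0.17 0 0 0 20;0 0 -0.17 0 0 0 20;0 0 -0.17 0 0 0 20;0 0 -0.13 0 0 0 20;0 0 -0.1 0 0 0 20;0 0 -0.08 0 0 0 20;0 0 -0.05 0 0 0 20;0 0 -0.04 0 0 0 20;0 0 0 0 0 0 20;0 0 0 0 0 0 20;0 0 0 0 0 0 20")

```text
time_s: 17.22
eef_pos: [380.6, 380.9, 29.1]
ee_rot: [0.0, 0.65, 0.76, 0.001]
force: [-0.7, 0.1, -1.5]
grip_width: 0.315
grip_force: 23.6
```

Descending slowly, watching for contact expected at TCP z≈12.

Request:
drive_tool(commands="0 0 -0.03 0 0 0 20;0 0 -0.03 0 0 0 20;0 0 -0.03 0 0 0 20;0 0 -0.02 0 0 0 20;0 0 -0.02 0 0 0 20;0 0 -0.01 0 0 0 20;0 0 0 0 0 0 20;0 0 0 0 0 0 20;0 0 0 0 0 0 20")

```text
time_s: 17.97
eef_pos: [380.4, 380.7, 14.7]
ee_rot: [-0.0, 0.65, 0.76, 0.0]
force: [-0.1, -0.2, -1.9]
grip_width: 0.322
grip_force: 23.6
```

Request:
drive_tool(commands="0 0 -0.01 0 0 0 20;0 0 -0.01 0 0 0 20;0 0 0 0 0 0 20;0 0 0 0 0 0 20")

```text
time_s: 18.3
eef_pos: [380.3, 380.7, 12.6]
ee_rot: [-0.0, 0.65, 0.76, 0.0]
force: [0.3, -0.9, -2.2]
grip_width: 0.315
grip_force: 23.6
```

Request:
drive_tool(commands="0 0 -0.01 0 0 0 20;0 0 0 0 0 0 20;0 0 0 0 0 0 20")

```text
time_s: 18.55
eef_pos: [380.3, 380.7, 11.6]
ee_rot: [-0.0, 0.65, 0.76, 0.0]
force: [0.8, -0.7, -1.3]
grip_width: 0.319
grip_force: 23.6
```

Request:
drive_tool(commands="0 0 -0.01 0 0 0 20;0 0 0 0 0 0 20;0 0 0 0 0 0 20")

```text
time_s: 18.8
eef_pos: [380.4, 380.7, 11.5]
ee_rot: [-0.0, 0.65, 0.76, 0.0]
force: [-3.2, -2.6, 8.9]
grip_width: 0.32
grip_force: 24.5
```

Contact at 11.5, as predicted. Release and rise.

Request:
drive_tool(commands="0 0 0 0 0 0 34;0 0 0 0 0 0 38;0 0 0 0 0 0 42;0 0 0 0 0 0 48;0 0 0 0 0 0 56;0 0 0 0 0 0 62;0 0 0 0 0 0 62;0 0 0.03 0 0 0 62;0 0 0.06 0 0 0 62;0 0 0.12 0 0 0 62;0 0 0.2 0 0 0 62;0 0 0.25 0 0 0 62;0 0 0.25 0 0 0 62;0 0 0.25 0 0 0 62;0 0 0.25 0 0 0 62;0 0 0.2 0 0 0 62;0 0 0.15 0 0 0 62;0 0 0 0 0 0 62;0 0 0 0 0 0 62")

```text
time_s: 20.38
eef_pos: [380.4, 380.7, 187.1]
ee_rot: [0.0, 0.65, 0.76, 0.001]
force: [0.0, 0.0, -0.7]
grip_width: 0.623
grip_force: 0.0
```

Run:
```python
from h import *
s=sense();print(s['eef_pos'],s['force'].round(1))
for n in('scene','side','wrist'):
    p=capture(n);cv2.imwrite(f'pics/u_{n}.png',p['pixels'])
    for t,z in(('tray',4),('cover',24),('drawer_handle',85)): print(n,t,[(np.round(b['position']).tolist(),round(b['confidence'],2),onz(p,b['position'],z,s).round().tolist()) for b in boxes_of(p,t)[:3]])
a=cv2.imread('pics/u_scene.png')[120:320,200:500];b=cv2.imread('pics/u_wrist.png')[0:300,160:560]
cv2.imwrite('pics/u.png',np.hstack([cv2.resize(a,(400,267)),cv2.resize(b,(356,267))]))
```

```text
[380.39858607 380.74143122 187.05852512] [ 0.   0.  -0.7]
scene tray [([438.0, 267.0], 0.8, [460.0, 393.0, 4.0])]
scene cover [([356.0, 186.0], 0.88, [394.0, 18.0, 24.0]), ([445.0, 251.0], 0.68, [414.0, 383.0, 24.0])]
scene drawer_handle [([306.0, 183.0], 0.53, [545.0, -63.0, 85.0])]
side tray [([248.0, 382.0], 0.98, [440.0, 426.0, 4.0])]
side cover [([272.0, 370.0], 0.64, [412.0, 386.0, 24.0])]
side drawer_handle [([341.0, 176.0], 0.96, [566.0, -47.0, 85.0])]
wrist tray [([349.0, 143.0], 0.62, [404.0, 423.0, 4.0])]
wrist cover []
wrist drawer_handle [([312.0, 317.0], 0.62, [390.0, 250.0, 85.0])]
```

View pics/u.png

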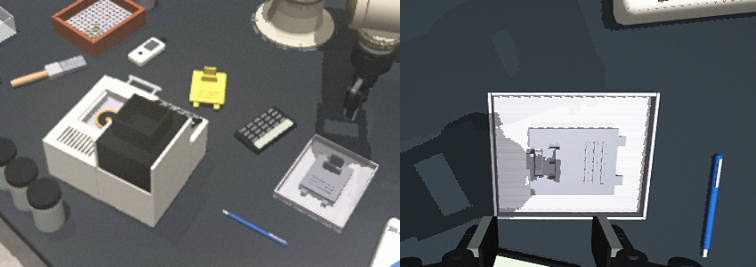

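The cover lies flat and upright inside the tray. Next is the drawer: I'll go over the handle and measure it from a settled pose.

Request:
drive_tool(commands="0.05 -0.14 0 0 0 0.0064 62;0.1 -0.28 0 0 0 0.0064 62;0.1 -0.29 0 0 0 0.0064 62;0.1 -0.29 0 0 0 0.0064 62;0.1 -0.29 0 0 0 0.0064 62;0.1 -0.29 0 0 0 0.0064 62;0.1 -0.29 0 0 0 0.0064 62;0.1 -0.29 0 0 0 0.0064 62;0.1 -0.29 0 0 0 0.0064 62;0.1 -0.29 0 0 0 0.0064 62;0.1 -0.29 0 0 0 0.0064 62;0.1 -0.29 0 0 0 0.0064 62;0.1 -0.29 0 0 0 0.0064 62;0.1 -0.29 0 0 0 0.0064 62;0.1 -0.29 0 0 0 0.0064 62;0.08 -0.22 0 0 0 0.0064 62;0.03 -0.06 0 0 0 0 62;0 0 0 0 0 0 62;0 0 0 0 0 0 62;0 0 0 0 0 0 62")

```text
time_s: 22.65
eef_pos: [536.0, -65.0, 186.7]
ee_rot: [-0.0, 0.619, 0.785, 0.0]
force: [-0.4, 0.7, 0.3]
grip_width: 0.623
grip_force: 0.0
```

Run:
```python
from h import *
s=sense();p=capture('wrist');cv2.imwrite('pics/d1.png',p['pixels']);print(s['eef_pos'],s['ee_rot'],s['dq'].round(3))
q=(588.37,-52.49,.2352);c,sn=np.cos(q[2]),np.sin(q[2])
W=lambda x,y,z:np.array([q[0]+c*x-sn*y,q[1]+sn*x+c*y,z])
print([(np.round(b['position']).tolist(),b['confidence'],onz(p,b['position'],85,s).round()) for b in boxes_of(p,'drawer_handle')[:2]])
g=cv2.cvtColor(p['pixels'],6)
# brightness profile on plane z=90 along meter x, for several y
xs=np.arange(-80,6,2.)
for y in(-15,-5,5,15,25):
    u=proj(p,np.array([W(x,y,90) for x in xs]),s).astype(np.float32)
    print(y,u[0].round().tolist(),cv2.remap(g,u[:,0].reshape(1,-1),u[:,1].reshape(1,-1),1)[0].tolist())
ys=np.arange(-60,66,4.)
for x in(-53,-56,-50):
    u=proj(p,np.array([W(x,y,90) for y in ys]),s).astype(np.float32)
    print('x',x,cv2.remap(g,u[:,0].reshape(1,-1),u[:,1].reshape(1,-1),1)[0].tolist())
```

```text
[536.0165229  -65.03542417 186.6544256 ] [-3.08282813e-04  6.18926156e-01  7.85449105e-01  1.49383314e-04] [ 0.006 -0.003 -0.001  0.     0.    -0.004]
[([363.0, 184.0], 0.69, array([569., -48.,  85.])), ([501.0, 146.0], 0.3, array([676.,  12.,  85.]))]
-15 [293.0, 211.0] [50, 51, 49, 48, 50, 52, 51, 52, 53, 51, 102, 120, 133, 113, 184, 59, 50, 51, 52, 36, 28, 29, 28, 30, 28, 28, 28, 74, 72, 71, 72, 242, 245, 243, 245, 236, 75, 72, 71, 72, 70, 76, 87]
-5 [293.0, 201.0] [27, 26, 41, 52, 50, 34, 28, 28, 29, 26, 105, 119, 135, 114, 95, 39, 28, 27, 27, 28, 28, 28, 28, 29, 28, 29, 28, 73, 72, 71, 70, 237, 244, 244, 244, 241, 69, 71, 70, 60, 72, 80, 87]
5 [293.0, 190.0] [29, 28, 27, 29, 30, 28, 27, 28, 30, 24, 105, 119, 136, 116, 95, 37, 26, 42, 25, 40, 27, 27, 30, 30, 27, 28, 26, 73, 73, 73, 75, 233, 244, 244, 245, 237, 70, 63, 72, 74, 67, 75, 87]
15 [292.0, 179.0] [29, 28, 29, 28, 29, 30, 30, 28, 28, 24, 104, 120, 136, 116, 92, 30, 23, 25, 40, 24, 26, 26, 25, 23, 24, 25, 27, 74, 72, 71, 64, 242, 244, 244, 244, 241, 67, 73, 73, 73, 71, 63, 86]
25 [292.0, 167.0] [30, 29, 29, 29, 29, 29, 28, 28, 28, 41, 106, 119, 132, 110, 185, 43, 46, 49, 52, 49, 26, 29, 30, 29, 27, 28, 27, 74, 73, 73, 72, 219, 241, 242, 245, 242, 61, 73, 71, 72, 72, 74, 85]
x -53 [50, 50, 50, 51, 49, 79, 195, 192, 190, 192, 198, 138, 106, 107, 107, 106, 108, 106, 104, 107, 107, 128, 196, 192, 192, 177, 179, 106, 46, 46, 45, 45]
x -56 [51, 49, 49, 51, 52, 178, 221, 219, 220, 221, 133, 134, 134, 135, 136, 137, 136, 137, 137, 137, 137, 136, 211, 228, 227, 205, 209, 147, 45, 46, 47, 44]
x -50 [51, 48, 51, 51, 50, 48, 60, 200, 200, 73, 76, 57, 55, 41, 39, 55, 52, 34, 49, 32, 28, 43, 51, 52, 179, 178, 31, 39, 45, 45, 44, 46]
```

Request:
drive_tool(commands="-0.013 0.017 0 0 0 0 30;-0.013 0.017 0 0 0 0 30;0 0 -0.06 0 0 0 30;0 0 -0.12 0 0 0 30;0 0 -0.14 0 0 0 30;0 0 -0.14 0 0 0 30;0 0 -0.12 0 0 0 30;0 0 -0.06 0 0 0 30;0 0 0 0 0 0 30;0 0 0 0 0 0 30")

```text
time_s: 23.58
eef_pos: [533.8, -62.9, 122.7]
ee_rot: [-0.0, 0.619, 0.785, 0.0]
force: [0.6, -0.8, 0.0]
grip_width: 0.299
grip_force: 0.0
```

Request:
drive_tool(commands="0 0 -0.06 0 0 0 30;0 0 -0.08 0 0 0 30;0 0 -0.08 0 0 0 30;0 0 -0.08 0 0 0 30;0 0 -0.08 0 0 0 30;0 0 -0.06 0 0 0 30;0 0 -0.06 0 0 0 30;0 0 -0.06 0 0 0 30;0 0 -0.04 0 0 0 30;0 0 -0.04 0 0 0 30;0 0 0 0 0 0 30;0 0 0 0 0 0 30;0 0 0 0 0 0 30")

```text
time_s: 24.67
eef_pos: [533.9, -63.0, 58.9]
ee_rot: [0.0, 0.619, 0.785, 0.0]
force: [-0.9, -0.9, -0.2]
grip_width: 0.301
grip_force: 0.0
```

No contact force. Closing on the bar.

Request:
drive_tool(commands="0 0 0 0 0 0 20;0 0 0 0 0 0 10;0 0 0 0 0 0 0;0 0 0 0 0 0 0;0 0 0 0 0 0 0", force=30)

```text
time_s: 25.08
eef_pos: [533.9, -63.0, 59.0]
ee_rot: [0.0, 0.619, 0.785, 0.0]
force: [-1.5, 0.2, 5.0]
grip_width: 0.112
grip_force: 29.4
```

Request:
drive_tool(commands="-0.029 -0.007 0 0 0 0 0;-0.049 -0.012 0 0 0 0 0;-0.049 -0.012 0 0 0 0 0;-0.049 -0.012 0 0 0 0 0;-0.049 -0.012 0 0 0 0 0;-0.049 -0.012 0 0 0 0 0;-0.049 -0.012 0 0 0 0 0;-0.049 -0.012 0 0 0 0 0;-0.049 -0.012 0 0 0 0 0;-0.049 -0.012 0 0 0 0 0;-0.049 -0.012 0 0 0 0 0;-0.049 -0.012 0 0 0 0 0;0 0 0 0 0 0 0;0 0 0 0 0 0 0")

```text
time_s: 26.25
eef_pos: [476.0, -76.8, 58.9]
ee_rot: [-0.001, 0.619, 0.785, -0.0]
force: [-2.4, 2.1, 8.4]
grip_width: 0.11
grip_force: 30.0
```

Request:
drive_tool(commands="-0.019 -0.005 0 0 0 0 0;-0.019 -0.005 0 0 0 0 0;0 0 0 0 0 0 0;0 0 0 0 0 0 0")

```text
time_s: 26.58
eef_pos: [472.6, -77.7, 58.9]
ee_rot: [-0.0, 0.619, 0.785, 0.0]
force: [-0.7, 2.9, 6.8]
grip_width: 0.109
grip_force: 29.9
```

Request:
drive_tool(commands="-0.019 -0.005 0 0 0 0 0;0 0 0 0 0 0 0;0 0 0 0 0 0 0")

```text
time_s: 26.83
eef_pos: [470.7, -78.1, 58.9]
ee_rot: [-0.0, 0.619, 0.785, 0.0]
force: [-0.9, 3.7, 7.0]
grip_width: 0.113
grip_force: 29.9
```

Request:
drive_tool(commands="-0.019 -0.005 0 0 0 0 0;0 0 0 0 0 0 0;0 0 0 0 0 0 0")

```text
time_s: 27.08
eef_pos: [470.4, -78.2, 59.0]
ee_rot: [0.001, 0.62, 0.785, 0.002]
force: [9.0, 7.5, 1.0]
grip_width: 0.107
grip_force: 29.6
```

Stop reached: motion halted with 9 N, 65 mm pulled from about 11 mm out. Release and rise.

Request:
drive_tool(commands="0 0 0 0 0 0 15;0 0 0 0 0 0 22;0 0 0 0 0 0 28;0 0 0 0 0 0 28;0 0 0.04 0 0 0 28;0 0 0.08 0 0 0 28;0 0 0.12 0 0 0 28;0 0 0.16 0 0 0 28;0 0 0.2 0 0 0 28;0 0 0.25 0 0 0 28;0 0 0.25 0 0 0 28;0 0 0.2 0 0 0 28;0 0 0.1 0 0 0 28;0 0 0 0 0 0 28;0 0 0 0 0 0 28;0 0 0 0 0 0 28")

```text
time_s: 28.42
eef_pos: [468.7, -78.6, 197.4]
ee_rot: [-0.001, 0.619, 0.785, -0.0]
force: [-0.3, 1.2, -0.3]
grip_width: 0.282
grip_force: 0.0
```

Run:
```python
from h import *
s=sense();p=capture('wrist');print(s['eef_pos'],s['force'].round(1))
q=(588.37,-52.49,.2352);c,sn=np.cos(q[2]),np.sin(q[2])
W=lambda x,y,z:np.array([q[0]+c*x-sn*y,q[1]+sn*x+c*y,z])
g=cv2.cvtColor(p['pixels'],6);xs=np.arange(-140,-70,2.)
for y in(5,15,25):
    u=proj(p,np.array([W(x,y,90) for x in xs]),s).astype(np.float32)
    print(y,cv2.remap(g,u[:,0].reshape(1,-1),u[:,1].reshape(1,-1),1)[0].tolist())
for n in('scene','side'):
    p=capture(n);o=cv2.imread(f'pics/{n}0.png')
    for t,z in(('cover',24),('calculator',10),('hygrometer',20),('brush',15),('pen',9)): print(n,t,[(np.round(b['position']).tolist(),round(b['confidence'],2),onz(p,b['position'],z).round().tolist()) for b in boxes_of(p,t)[:2]])
```

```text
[468.74329857 -78.6115097  197.372813  ] [-0.3  1.2 -0.3]
5 [52, 50, 25, 27, 30, 28, 40, 68, 114, 124, 135, 110, 82, 49, 50, 49, 43, 28, 29, 30, 28, 28, 28, 25, 62, 71, 72, 69, 131, 245, 244, 244, 246, 205, 115]
15 [30, 29, 29, 29, 29, 30, 28, 55, 116, 125, 132, 111, 153, 35, 45, 44, 46, 23, 25, 23, 25, 24, 24, 21, 75, 72, 73, 68, 129, 249, 245, 244, 247, 148, 165]
25 [28, 28, 29, 30, 29, 28, 27, 49, 175, 209, 229, 198, 150, 44, 50, 50, 52, 26, 26, 28, 28, 29, 29, 27, 67, 71, 73, 70, 117, 246, 245, 245, 245, 205, 166]
scene cover [([356.0, 185.0], 0.85, [390.0, 16.0, 24.0]), ([444.0, 251.0], 0.8, [416.0, 378.0, 24.0])]
scene calculator [([398.0, 215.0], 0.83, [386.0, 190.0, 10.0]), ([311.0, 176.0], 0.67, [458.0, -130.0, 10.0])]
scene hygrometer [([312.0, 159.0], 0.77, [402.0, -182.0, 20.0]), ([453.0, 241.0], 0.41, [362.0, 375.0, 20.0])]
scene brush [([443.0, 252.0], 0.68, [415.0, 377.0, 15.0]), ([239.0, 174.0], 0.63, [627.0, -311.0, 15.0])]
scene pen [([390.0, 292.0], 0.64, [626.0, 350.0, 9.0]), ([447.0, 255.0], 0.15, [409.0, 389.0, 9.0])]
side cover [([390.0, 249.0], 0.85, [380.0, 18.0, 24.0]), ([273.0, 368.0], 0.76, [412.0, 382.0, 24.0])]
side calculator [([346.0, 310.0], 0.59, [375.0, 192.0, 10.0])]
side hygrometer [([430.0, 194.0], 0.97, [387.0, -184.0, 20.0]), ([344.0, 308.0], 0.36, [379.0, 195.0, 20.0])]
side brush [([388.0, 131.0], 0.57, [594.0, -310.0, 15.0]), ([271.0, 368.0], 0.37, [418.0, 382.0, 15.0])]
side pen [([211.0, 302.0], 0.8, [615.0, 354.0, 9.0])]
```

The bar now sits at meter x ≈ −120, so the drawer is 75 mm out. The cover is in the tray and the other things haven't moved. Handing in.

```bash
python3 -c "
from rig import *
print(finish_job())"
```

```text
the job is handed in; nothing more can be done
None
```

The job is handed in at about 28 s: the grey cover lies flat and right way up in the steel tray, the sample drawer is out to its stop (about 75 mm), and the calculator, hygrometer, brush and pen are where they lay. The hand-in call gave no verdict.

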